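# Hang the tall lantern on the swing-out hook

## Robot

A 7-joint arm with a two-finger parallel gripper is mounted at the origin on the work surface. World frame = base frame: x ahead of the robot, y to its left, z up, the work surface at z = 0. Lengths are in m, angles in rad, forces in N, time in s.
With the tool pointing down it reaches from about 0.425 to 0.875 m from the base axis. Payload 8.4 kg.
Tool frame: the origin (TCP) lies midway between the tips of the shut fingers; the grasp point (between the pads) lies 19 mm behind it; z points along the fingers, y is the direction in which the jaws open and shut (so a half turn about z gives the same grasp; the last joint's range is limited). The gripper opens to 87 mm and grips with 3 to 60 N. Pads are 19 mm wide; open, the fingers measure 117 mm over their backs; the gripper's body (75 mm by 190 mm) begins 51 mm behind the grasp point.
Start: joints at [1.031, 0.333, 0.04, 1.465, -0.013, 1.343, -0.059], TCP at [0.277, -0.588, 0.223] pointing down, gripper open.
Joint ranges: [-2.58, 2.58], [-0.38, 2.09], [-1.3, 1.39], [0.25, 2.4], [-1.5, 4.64], [0.08, 2.09], [-2.65, 2.65]. Speed limits (rad/s): [2.22, 2.22, 2.79, 2.79, 3.14, 3.14, 3.14].

## Interface

Orientations are given as a 3x3 rotation matrix whose columns are the frame's x, y, z axes.
In Python, from workcell import manip gives the robot as it stands.
- The arm moves only by the tool servo_tool, never from a script. Its argument "rows" is a list of rows, each an object of numbers: "x", "y", "z": the shift along the world's x, y, z in mm; "ax", "ay", "az": the turn, a rotation vector about the world's x, y, z in degrees. In form: [{"x": .., "y": .., "z": .., "ax": .., "ay": .., "az": ..}, ...]. A call has 1 to 8 rows; each row shifts and turns the commanded pose from where the row before left it; what a row does not reach is not made up. A row lasts 1/8 s, in which the tool goes at most 62.5 mm and 10.7 degrees, less where a joint would pass 70% of its speed; a pose out of reach is approached as far as the arm can. A call is refused whole if a number of a shift passes 62.5 or a number of a turn 10.7, either way. A call with a gripper value outside its range is refused whole. "hand" is the opening, from 0 (shut) to 1 (fully open), set as the call begins (left out, the last holds). The fingers move at their own pace and stop on an object; "force" is the grip in N (left out, the last holds). Time passes only in rows, so rows that do not move let the fingers close. It gives the time, the measured TCP pose, the force and the opening at its end, in the units of the state.
- manip.get_obs(): the state, without advancing time (a new reading comes with each control period).
- manip.camera(name): name is "scene" or "top"; returns the picture (384x512x3 uint8, blue, green, red); there is no depth.
- manip.get_calibration(name): a dict with "vfov" (degrees; the focal length in pixels is half the picture's height over the tangent of half this angle, whatever the lens; pixels are square), "cx", "cy" (the principal point, pixels), "rvec" (rotation vector, rad) and "tvec" (3), from world to camera coordinates, as OpenCV has them. Camera axes: x right, y down, z forward; pixel columns grow to the right and rows downward; lengths in m; the calibration is good to about 2 mm. A picture is of the moment at which its call begins. get_calibration takes no time and is no camera call.
- manip.sign_off(): hands the job in, once; it reports no verdict.
The state is a dict: "clock": time; "qpos": joint angles; "joint_vel": joint speeds; "joint_efforts": joint torques, N m; "position": TCP position; "tcp_rot": TCP orientation; "force": force on the tool from outside, world axes, zero at the start; "moment": the same for the moment, N m; "grip_width": finger opening in m.
Only numpy, scipy, OpenCV 4.12 (cv2) and the standard library are available. Lean on these libraries where they do the work, as an engineer would, in place of code of your own. Each camera call takes 0.05 s, during which the arm holds its last target. There are 200 camera calls.

## Task

It is getting dark under the pergola: swing the flat steel hook on the short timber post fully out, square to the face of the post, then hang the taller of the two lanterns on it by its handle and let go. Leave the squat lantern where it stands.

Things in the scene. Friction and masses are not known exactly. Their poses are not given: they have to be found in the camera images.
- post: Short fixed timber post that carries the hook: 60 mm (x) by 70 mm (y), 265 mm high, on a foot plate 110 x 120 x 10 mm. Origin at the centre of its underside; its hook face looks to its own -x. The folded hook lies along that face with a 7 mm gap, and its free half stands out 70 mm beyond the post's +y edge, with nothing behind it there.
- hook (a joint): Upright hinge of the folding hook, a level steel bar 10 mm wide, 8 mm high, 130 mm long. 0 = folded flat along the post's face, 1.57 = square out from the face, stop at 1.6 rad; it opens counterclockwise seen from above. Stiff: it stays where it is left, about 1 N at the free end moves it. Starts nearly folded (0 to 0.25).
- hook_tip (a point): Point on the centreline of the hook's bar under its upturned end (round stub 12 mm thick, top 24 mm above this point). +y points along the bar to the free end, 6 mm on; the hinge axis lies 124 mm towards -y; z up; the bar moves towards -x as it opens. The bar's top is 4 mm above this point, its underside 4 mm below, the post's top 44 mm above.
- lantern_grip (a point): Taller lantern, 180 mm high, round body 68 mm wide and 90 mm high, dark steel, clear globe, 0.2 to 0.45 kg. The point is the centre of the grip block atop its rigid handle: 14 (x) by 68 (y) by 34 mm (z), 163 mm above the underside. Beneath the block a window for the hook, open along x: 56 mm high down to the body, 56 mm wide between two struts. Same after a half turn about z.
- squat_center (a point): The squat lantern, a bystander to be left alone: 106 mm high, 84 mm in diameter, same materials. The point is at its centre, 53 mm up.
Not all that is in view belongs to the job. What is shaped like the part that bears lantern_grip but purple or yellow is not meant.

How it is judged:
On the way:
1. the hook is swung out to within about 15 degrees of square (value of joint hook above 1.3 rad), for 0.2 s.
At the end, for the whole second after the job is handed in: Hook open at least 1.25 rad; tall lantern at rest on it (under 0.05 m/s), upright within 0.3 rad, grip block centre within 25 mm sideways of the bar, 5 to 115 mm from the tip point towards the hinge and 12 to 30 mm above it; squat lantern within 30 mm of its start (value of joint hook above 1.25 rad and x of lantern_grip in the frame of hook_tip between -0.025 and 0.025 m and y of lantern_grip in the frame of hook_tip between -0.115 and -0.005 m and z of lantern_grip in the frame of hook_tip between 0.012 and 0.03 m and angle between lantern_grip's own z axis and vertical below 0.3 rad and linear speed of lantern below 0.05 m/s and distance of squat_center from where it was at the start of the episode below 0.03 m); the robot touches nothing.
It fails at once if the squat lantern is moved by more than 30 mm or tipped over (distance of squat_center from where it was at the start of the episode above 0.03 m).
It also fails if it takes over 59 s, if anything falls off the work surface, if the arm or the gripper's body presses on something with over 40 N, if the wrist force passes 120 N, or if a joint passes its speed limit or range.

## Working session

There is one attempt and no reset: what is moved stays moved. The work goes in short steps, Python scripts to look and compute and a tool call to move; the robot and the scene stay as the last step left them, time stands still between calls to the robot, and variables do not carry over. Pictures are saved under pics/ and viewed, about 8 in all and at most 12, crops included, and the job is handed in when it is done.

Besides the shell and the picture viewer there is one more tool, called after "Emit:" in YAML: its name, and indented under it one key for each argument. servo_tool: Moves the arm, as the interface text tells. Its arguments: {"type":"object","properties":{"rows":{"type":"array"},"hand":{"type":"number"},"force":{"type":"number"}},"required":["rows"]}

```bash
mkdir -p pics; cat > h.py <<'E'
import numpy as np,cv2
from workcell import manip
def cal(n):
    c=manip.get_calibration(n); f=192/np.tan(np.radians(c["vfov"])/2)
    K=np.array([[f,0,c["cx"]],[0,f,c["cy"]],[0,0,1.]])
    return K,cv2.Rodrigues(np.array(c["rvec"],float))[0],np.array(c["tvec"],float).ravel(),c
def ray(n,u,v):
    K,R,t,c=cal(n); d=R.T@np.linalg.solve(K,[u,v,1.]); return -R.T@t,d/np.linalg.norm(d)
def onz(n,u,v,z):
    o,d=ray(n,u,v); return o+d*(z-o[2])/d[2]
def tri(a,b):
    o1,d1=ray("top",*a);o2,d2=ray("scene",*b)
    s=np.linalg.lstsq(np.c_[d1,-d2],o2-o1,rcond=None)[0]
    p,q=o1+d1*s[0],o2+d2*s[1]; return (p+q)/2,np.linalg.norm(p-q)
def proj(n,p):
    K,R,t,c=cal(n); q=K@(R@np.array(p)+t); return q[:2]/q[2]
E
python3 - <<'E'
from h import *
for n in("top","scene"):
    im=manip.camera(n); cv2.imwrite(f"pics/{n}0.png",im); c=cal(n); print(n,c[3],-c[1].T@c[2])
a=cv2.imread("pics/top0.png");b=cv2.imread("pics/scene0.png")
for n,i in(("top",a),("scene",b)): cv2.imwrite(f"pics/{n}0b.png",cv2.resize(i,(800,600),interpolation=cv2.INTER_CUBIC))
print({k:np.round(v,3).tolist() for k,v in manip.get_obs().items()})
E
```

```text
top {'vfov': 49.87276388342717, 'cx': 252.00828917603766, 'cy': 187.347627940765, 'rvec': array([ 2.17415049, -2.11410882,  0.16048645]), 'tvec': array([4.65946035e-04, 4.94534757e-01, 1.21237551e+00])} [0.30908596 0.01242502 1.27229348]
scene {'vfov': 52.881354626746386, 'cx': 248.2820330757251, 'cy': 190.7391714352009, 'rvec': array([ 1.99809864,  1.42199804, -0.57463998]), 'tvec': array([-0.19174259, -0.22723144,  1.32757036])} [ 1.08961829 -0.17656305  0.79523574]
{'clock': 0.1, 'qpos': [1.031, 0.334, 0.04, 1.466, -0.013, 1.343, -0.059], 'joint_vel': [-0.001, -0.002, 0.002, -0.002, -0.001, -0.001, 0.001], 'joint_efforts': [0.006, -65.78, 1.341, -40.471, -0.06, 0.041, 0.0], 'position': [0.277, -0.587, 0.222], 'tcp_rot': [[0.904, 0.427, -0.001], [0.427, -0.904, 0.001], [-0.0, -0.001, -1.0]], 'force': [-0.941, 0.022, -0.118], 'moment': [-0.028, -0.018, -0.068], 'grip_width': 0.087}
```

View pics/top0b.png

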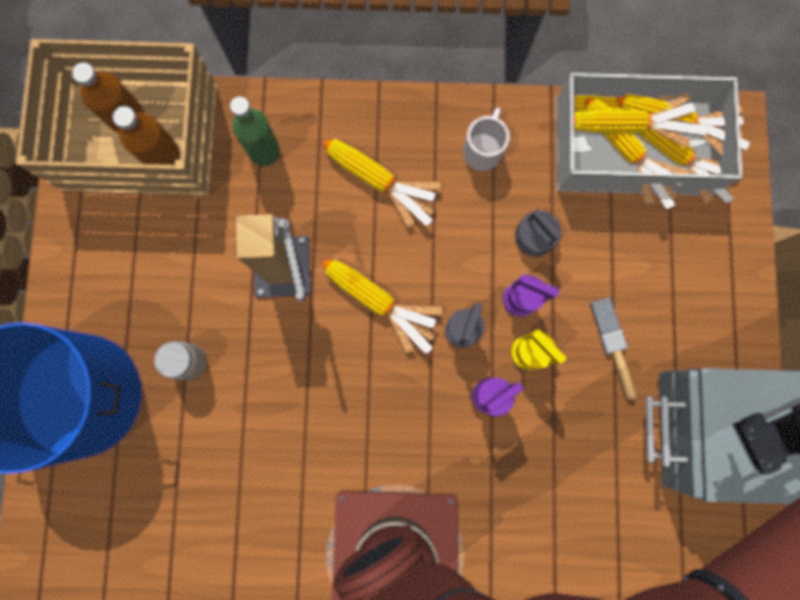

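View pics/scene0b.png

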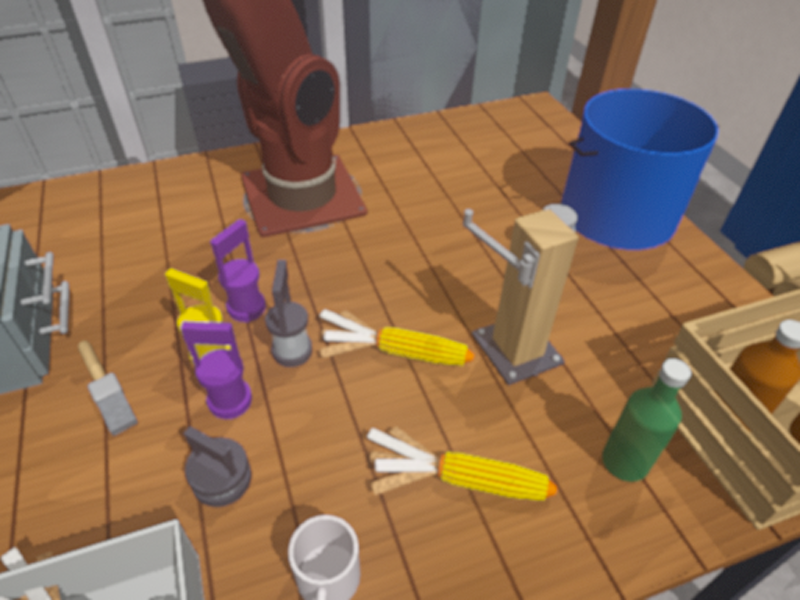

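Top view: the candidates for the lantern (800x600 pixels) are dark (465,325), dark (540,232), purple (525,295), purple (495,397) and yellow (537,350). In the scene view the dark one at (290,330) is tall with a globe, and the dark one at (217,470) is squat. I choose top (465,325) / scene (290,330). The hook is at top (293,258) / scene (500,240). I'll check with one close crop.

```bash
python3 - <<'E'
from h import *
a=cv2.imread("pics/top0.png");b=cv2.imread("pics/scene0.png")
def crop(i,x,y,w,h): return cv2.resize(i[y:y+h,x:x+w],(400,300),interpolation=cv2.INTER_CUBIC)
# 80x60 crops scale 5
A=np.hstack([crop(a,265,180,80,60),crop(a,145,132,80,60)])
B=np.hstack([crop(b,150,160,100,75),crop(b,285,125,100,75)])
cv2.imwrite("pics/c1.png",np.vstack([A,B]))
E
```

```text
(no output)
```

View pics/c1.png

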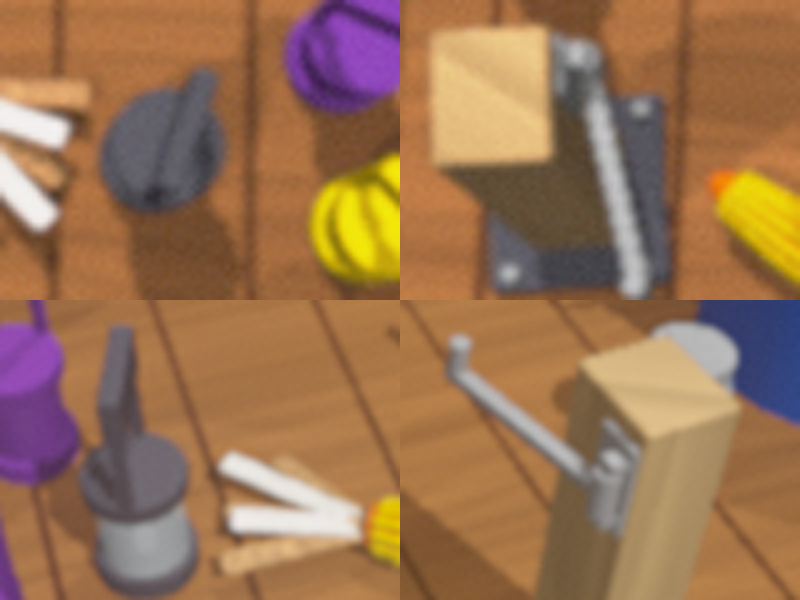

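```bash
python3 - <<'E'
from h import *
T=lambda x,y:(265+x/5,180+y/5)
H=lambda x,y:(145+(x-400)/5,132+y/5)
S=lambda x,y:(150+x/4,160+(y-300)/4)
P=lambda x,y:(285+(x-400)/4,125+(y-300)/4)
r=lambda v:np.round(v,4)
print("post",[r(onz("top",*H(*c),.265)) for c in((432,32),(547,28),(553,160),(432,165))])
for nm,a,b in(("hinge",H(582,50),P(613,460)),("stubtop",H(637,284),P(460,341))): print(nm,[r(x) for x in tri(a,b)])
print("stub/hinge at z .245",r(onz("top",*H(637,284),.245)),r(onz("top",*H(582,50),.25)))
e1,e2=onz("top",*T(205,75),.18),onz("top",*T(155,195),.18)
print("grip",r(e1),r(e2),r((e1+e2)/2),np.degrees(np.arctan2(*(e1-e2)[1::-1])))
print("tops scene",r(S(122,330)))
c=(e1+e2)/2
print("proj grip top in scene",[(proj("scene",p)-[150,160])*4+[0,300] for p in (e1,e2,c)])
# body disc: top of body z=.09, top view centre
print("body",r(onz("top",*T(160,153),.09)))
print("base scene", r(onz("scene",*S(147,560),.02)))
s=1.5625
print("squat top",r(onz("top",540/s,232/s,.07)),"purples",[r(onz("top",x/s,y/s,.09)) for x,y in((520,297),(492,397),(528,352),)])
E
```

```text
post [array([0.5772, 0.2698, 0.265 ]), array([0.5809, 0.2122, 0.265 ]), array([0.5134, 0.2055, 0.265 ]), array([0.5092, 0.2655, 0.265 ])]
hinge [array([0.5765, 0.2007, 0.2456]), np.float64(0.0066)]
stubtop [array([0.4564, 0.1668, 0.2453]), np.float64(0.0067)]
stub/hinge at z .245 [0.4552 0.1636 0.245 ] [0.5739 0.1968 0.25  ]
grip [ 0.4563 -0.1305  0.18  ] [ 0.3915 -0.1046  0.18  ] [ 0.4239 -0.1175  0.18  ] -21.804093111820418
tops scene [180.5 167.5]
proj grip top in scene [array([ 99.6158531 , 401.09498626]), array([120.57535197, 317.99914964]), array([110.38030559, 358.41833683])]
body [ 0.4225 -0.1168  0.09  ]
base scene [ 0.4442 -0.119   0.02  ]
squat top [ 0.6146 -0.262   0.07  ] purples [array([ 0.485 , -0.2197,  0.09  ]), array([ 0.3006, -0.1688,  0.09  ]), array([ 0.3837, -0.2342,  0.09  ])]
```

The crop confirms the taller dark lantern (globe and tall handle). Its grip is at about (0.424,-0.118) with the block axis at -22° to x. The hook hinge is at about (0.576,0.199), the tip at about (0.456,0.165,0.221), and it opens towards -y. I'll move with fingers shut to behind the hook's free half.

Emit:
servo_tool:
  rows:
    - {"x":28,"y":50,"z":17}
    - {"x":28,"y":50,"z":17}
    - {"x":28,"y":50,"z":17}
    - {"x":28,"y":50,"z":17}
    - {"x":28,"y":50,"z":17}
    - {"x":28,"y":50,"z":17}
    - {"x":28,"y":50,"z":17}
    - {"x":28,"y":50,"z":17}
  hand: 0

```text
$.rows[0]: bad value
```

Emit:
servo_tool:
  rows:
    - {"x":-4,"y":50}
    - {"x":-4,"y":50}
    - {"x":-4,"y":50}
    - {"x":-4,"y":50}
    - {"x":-4,"y":50}
    - {"x":-4,"y":50}
    - {"x":-4,"y":50}
    - {"x":-4,"y":46}

```text
$.rows[0]: bad value
```

Emit:
servo_tool:
  rows:
    - {"x":28,"y":50,"z":17,"ax":0,"ay":0,"az":0}
    - {"x":28,"y":50,"z":17,"ax":0,"ay":0,"az":0}
    - {"x":28,"y":50,"z":17,"ax":0,"ay":0,"az":0}
    - {"x":28,"y":50,"z":17,"ax":0,"ay":0,"az":0}
    - {"x":28,"y":50,"z":17,"ax":0,"ay":0,"az":0}
    - {"x":28,"y":50,"z":17,"ax":0,"ay":0,"az":0}
    - {"x":28,"y":50,"z":17,"ax":0,"ay":0,"az":0}
    - {"x":28,"y":50,"z":17,"ax":0,"ay":0,"az":0}
  hand: 0

```text
clock: 1.1
position: [0.5018, -0.1861, 0.3589]
tcp_rot: [[0.904, 0.426, -0.0], [0.426, -0.904, -0.0], [-0.0, -0.0, -1.0]]
force: [1.6, -0.4, -0.7]
grip_width: 0.0151
```

Emit:
servo_tool:
  rows:
    - {"x":-4,"y":50,"z":0,"ax":0,"ay":0,"az":0}
    - {"x":-4,"y":50,"z":0,"ax":0,"ay":0,"az":0}
    - {"x":-4,"y":50,"z":0,"ax":0,"ay":0,"az":0}
    - {"x":-4,"y":50,"z":0,"ax":0,"ay":0,"az":0}
    - {"x":-4,"y":50,"z":0,"ax":0,"ay":0,"az":0}
    - {"x":-4,"y":50,"z":0,"ax":0,"ay":0,"az":0}
    - {"x":-4,"y":50,"z":0,"ax":0,"ay":0,"az":0}
    - {"x":-4,"y":50,"z":0,"ax":0,"ay":0,"az":0}

```text
clock: 2.1
position: [0.4688, 0.2135, 0.3584]
tcp_rot: [[0.905, 0.426, -0.0], [0.426, -0.905, -0.0], [-0.0, 0.0, -1.0]]
force: [0.6, -0.7, -0.6]
grip_width: 0.0003
```

Emit:
servo_tool:
  rows:
    - {"x":0,"y":0,"z":-25,"ax":0,"ay":0,"az":0}
    - {"x":0,"y":0,"z":-25,"ax":0,"ay":0,"az":0}
    - {"x":0,"y":0,"z":-25,"ax":0,"ay":0,"az":0}
    - {"x":0,"y":0,"z":-25,"ax":0,"ay":0,"az":0}
    - {"x":0,"y":0,"z":-25,"ax":0,"ay":0,"az":0}
    - {"x":0,"y":0,"z":-24,"ax":0,"ay":0,"az":0}
    - {"x":0,"y":0,"z":0,"ax":0,"ay":0,"az":0}

```text
clock: 2.98
position: [0.4682, 0.2115, 0.2079]
tcp_rot: [[0.904, 0.427, -0.003], [0.427, -0.904, -0.001], [-0.004, -0.0, -1.0]]
force: [-0.4, 0.7, 0.6]
grip_width: 0.0006
```

```bash
python3 - <<'E'
import numpy as np
C=np.array([.576,.199]);p=np.array([.469,.2135])
tx=np.array([.905,.426]);ty=np.array([.426,-.905])
for a in np.linspace(.28,1.65,11):
    u=-np.array([np.cos(a),np.sin(a)]);t=np.array([np.sin(a),-np.cos(a)])
    e=9.5e-3*abs(t@tx)+.015*abs(t@ty)
    q=C+.103*u-t*(.005+e); print(round(a,2),np.round(q,3),np.round((q-p)*1000)); p=q
E
```

```text
0.28 [0.471 0.191] [  2. -22.]
0.42 [0.474 0.176] [  3. -15.]
0.55 [0.477 0.163] [  4. -13.]
0.69 [0.483 0.15 ] [  5. -12.]
0.83 [0.49  0.138] [  7. -12.]
0.96 [0.499 0.127] [  9. -11.]
1.1 [0.509 0.117] [ 11. -10.]
1.24 [0.521 0.109] [12. -8.]
1.38 [0.535 0.102] [14. -7.]
1.51 [0.55  0.097] [15. -5.]
1.65 [0.565 0.095] [15. -3.]
```

Emit:
servo_tool:
  rows:
    - {"x":2,"y":-20,"z":0,"ax":0,"ay":0,"az":0}
    - {"x":3,"y":-15,"z":0,"ax":0,"ay":0,"az":0}
    - {"x":4,"y":-13,"z":0,"ax":0,"ay":0,"az":0}
    - {"x":5,"y":-12,"z":0,"ax":0,"ay":0,"az":0}
    - {"x":7,"y":-12,"z":0,"ax":0,"ay":0,"az":0}
    - {"x":9,"y":-11,"z":0,"ax":0,"ay":0,"az":0}
    - {"x":11,"y":-10,"z":0,"ax":0,"ay":0,"az":0}

```text
clock: 3.85
position: [0.5109, 0.1184, 0.2094]
tcp_rot: [[0.904, 0.427, -0.0], [0.427, -0.904, -0.0], [-0.0, -0.0, -1.0]]
force: [-0.3, 1.5, 1.0]
grip_width: 0.0004
```

Emit:
servo_tool:
  rows:
    - {"x":12,"y":-8,"z":0,"ax":0,"ay":0,"az":0}
    - {"x":13,"y":-7,"z":0,"ax":0,"ay":0,"az":0}
    - {"x":12,"y":-4,"z":0,"ax":0,"ay":0,"az":0}
    - {"x":8,"y":-2,"z":0,"ax":0,"ay":0,"az":0}
    - {"x":0,"y":0,"z":0,"ax":0,"ay":0,"az":0}

```text
clock: 4.47
position: [0.5558, 0.098, 0.2093]
tcp_rot: [[0.905, 0.426, -0.0], [0.426, -0.905, 0.0], [-0.0, -0.0, -1.0]]
force: [-0.5, -0.4, -0.5]
grip_width: 0.0004
```

```bash
python3 - <<'E'
from h import *
a=manip.camera("top");b=manip.camera("scene");cv2.imwrite("pics/t1.png",a);cv2.imwrite("pics/s1.png",b)
A=cv2.resize(a[130:205,140:240],(400,300),interpolation=cv2.INTER_CUBIC)
B=cv2.resize(b[110:185,270:370],(400,300),interpolation=cv2.INTER_CUBIC)
cv2.imwrite("pics/c2.png",np.hstack([A,B]))
E
```

```text
(no output)
```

View pics/c2.png

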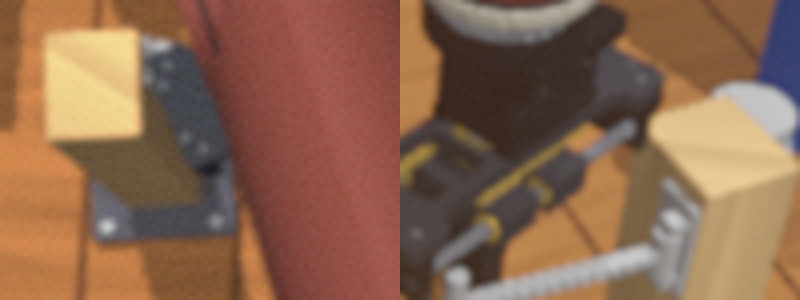

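The hook is nearly square; in scene its stub top is at about pixel (284.5,178). I'll push on gently to the stop.

Emit:
servo_tool:
  rows:
    - {"x":5,"y":-1,"z":0,"ax":0,"ay":0,"az":0}
    - {"x":4,"y":0,"z":0,"ax":0,"ay":0,"az":0}
    - {"x":0,"y":0,"z":0,"ax":0,"ay":0,"az":0}

```text
clock: 4.95
position: [0.5646, 0.0971, 0.2095]
tcp_rot: [[0.904, 0.427, 0.0], [0.427, -0.904, 0.0], [0.0, -0.0, -1.0]]
force: [0.8, 0.2, -0.6]
grip_width: 0.0007
```

```bash
python3 - <<'E'
from h import *
print(onz("scene",284.5,178,.245))
b=manip.camera("scene");cv2.imwrite("pics/s2.png",b);a=cv2.imread("pics/s1.png")
def p(i): return cv2.resize(i[110:185,270:370],(400,300),interpolation=cv2.INTER_CUBIC)
g=[cv2.cvtColor(i,6)[165:185,270:300] for i in(a,b)]
print(cv2.matchTemplate(cv2.cvtColor(b,6)[160:195,260:310],cv2.cvtColor(a,6)[172:184,280:290],5).shape)
m=cv2.minMaxLoc(cv2.matchTemplate(cv2.cvtColor(b,6)[160:195,260:310],cv2.cvtColor(a,6)[172:184,280:290],5));print("stub shift",m[1],m[3][0]-20,m[3][1]-12)
E
```

```text
[0.57583479 0.08127468 0.245     ]
(24, 41)
stub shift 0.9850044846534729 2 3
```

Emit:
servo_tool:
  rows:
    - {"x":-12,"y":0,"z":0,"ax":0,"ay":0,"az":0}
    - {"x":-14,"y":0,"z":10,"ax":0,"ay":0,"az":0}
    - {"x":-10,"y":0,"z":40,"ax":0,"ay":0,"az":0}
    - {"x":-18,"y":-30,"z":40,"ax":0,"ay":0,"az":-9}
    - {"x":-18,"y":-40,"z":0,"ax":0,"ay":0,"az":-9}
    - {"x":-18,"y":-40,"z":0,"ax":0,"ay":0,"az":-9}
    - {"x":-18,"y":-40,"z":0,"ax":0,"ay":0,"az":-10}
    - {"x":-17,"y":-40,"z":0,"ax":0,"ay":0,"az":-10}
  hand: 0.1

```text
clock: 6.0
position: [0.4378, -0.0936, 0.3005]
tcp_rot: [[0.927, -0.376, 0.002], [-0.376, -0.927, -0.001], [0.002, -0.0, -1.0]]
force: [-0.8, 0.2, 1.1]
grip_width: 0.0088
```

Emit:
servo_tool:
  rows:
    - {"x":-16,"y":-25,"z":0,"ax":0,"ay":0,"az":0}
    - {"x":0,"y":0,"z":0,"ax":0,"ay":0,"az":0}
    - {"x":0,"y":0,"z":0,"ax":0,"ay":0,"az":0}
    - {"x":0,"y":0,"z":0,"ax":0,"ay":0,"az":0}
  hand: 1

```text
clock: 6.5
position: [0.4236, -0.1167, 0.2998]
tcp_rot: [[0.93, -0.369, 0.0], [-0.369, -0.93, -0.0], [0.0, -0.0, -1.0]]
force: [0.3, -0.3, 0.6]
grip_width: 0.0409
```

```bash
python3 - <<'E'
from h import *
a=manip.camera("top");b=manip.camera("scene")
A=cv2.resize(a[120:270,150:350],(400,300),interpolation=cv2.INTER_CUBIC)
B=cv2.resize(b[110:260,110:310],(400,300),interpolation=cv2.INTER_CUBIC)
cv2.imwrite("pics/c3.png",np.hstack([A,B]))
o=manip.get_obs();print(o["position"],o["grip_width"])
E
```

```text
[ 0.42356754 -0.1170066   0.29955692] 0.04860400228731196
```

View pics/c3.png

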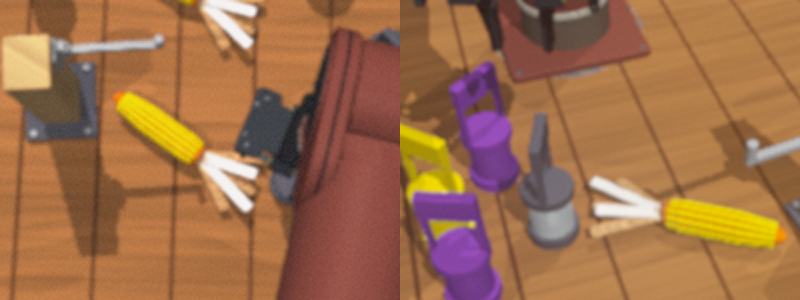

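```bash
python3 - <<'E'
from h import *
for p in((.4236,-.117,.3),(.424,-.1175,.18),(.424,-.1175,0),(.424,-.1175,.09)): print(p,[np.round(proj(n,p),1) for n in("top","scene")])
print(onz("top",229,140.5,.245), onz("top",150+55/2,120+24,.25))
b=manip.camera("scene");cv2.imwrite("pics/s3.png",cv2.resize(b[0:260,60:360],(600,520)))
E
```

```text
(0.4236, -0.117, 0.3) [array([306.9, 201.9]), array([170.3, 132.8])]
(0.424, -0.1175, 0.18) [array([301. , 206.9]), array([177.6, 174.6])]
(0.424, -0.1175, 0) [array([294. , 212.8]), array([186.5, 224. ])]
(0.424, -0.1175, 0.09) [array([297.3, 210.1]), array([182.3, 201. ])]
[0.58262153 0.07621129 0.245     ] [0.56841177 0.2064162  0.25      ]
```

View pics/s3.png

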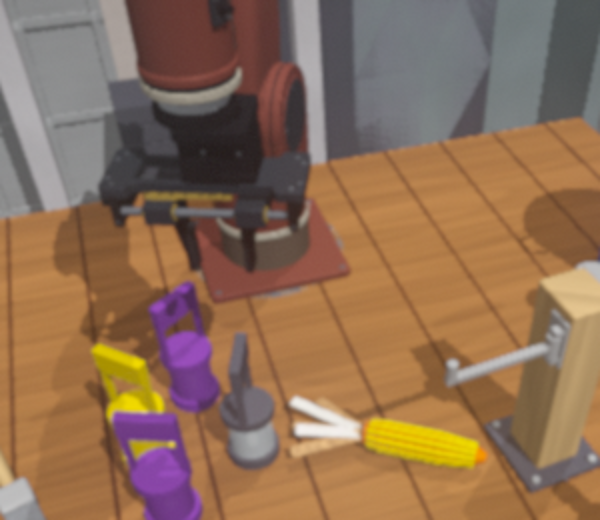

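The picture shows fingertips at (195,265) and (250,268), centred over the tall lantern's block at (238,345), and the projections agree. I'll descend.

Emit:
servo_tool:
  rows:
    - {"x":0,"y":0,"z":-20,"ax":0,"ay":0,"az":0}
    - {"x":0,"y":0,"z":-25,"ax":0,"ay":0,"az":0}
    - {"x":0,"y":0,"z":-25,"ax":0,"ay":0,"az":0}
    - {"x":0,"y":0,"z":-25,"ax":0,"ay":0,"az":0}
    - {"x":0,"y":0,"z":-25,"ax":0,"ay":0,"az":0}
    - {"x":0,"y":0,"z":-17,"ax":0,"ay":0,"az":0}
    - {"x":0,"y":0,"z":-10,"ax":0,"ay":0,"az":0}
    - {"x":0,"y":0,"z":0,"ax":0,"ay":0,"az":0}

```text
clock: 7.65
position: [0.4232, -0.1177, 0.1523]
tcp_rot: [[0.929, -0.37, -0.001], [-0.37, -0.929, 0.0], [-0.001, -0.0, -1.0]]
force: [0.5, -0.0, -0.4]
grip_width: 0.0868
```

Emit:
servo_tool:
  rows:
    - {"x":0,"y":0,"z":0,"ax":0,"ay":0,"az":0}
    - {"x":0,"y":0,"z":0,"ax":0,"ay":0,"az":0}
    - {"x":0,"y":0,"z":0,"ax":0,"ay":0,"az":0}
    - {"x":0,"y":0,"z":0,"ax":0,"ay":0,"az":0}
    - {"x":0,"y":0,"z":0,"ax":0,"ay":0,"az":0}
    - {"x":0,"y":0,"z":0,"ax":0,"ay":0,"az":0}
    - {"x":0,"y":0,"z":0,"ax":0,"ay":0,"az":0}
    - {"x":0,"y":0,"z":0,"ax":0,"ay":0,"az":0}
  hand: 0
  force: 30

```text
clock: 8.65
position: [0.4233, -0.1179, 0.1525]
tcp_rot: [[0.929, -0.37, -0.0], [-0.37, -0.929, 0.0], [-0.0, -0.0, -1.0]]
force: [-0.3, -0.6, 0.5]
grip_width: 0.0147
```

Emit:
servo_tool:
  rows:
    - {"x":0,"y":0,"z":13,"ax":0,"ay":0,"az":0}
    - {"x":0,"y":0,"z":20,"ax":0,"ay":0,"az":0}
    - {"x":0,"y":0,"z":20,"ax":0,"ay":0,"az":0}
    - {"x":0,"y":0,"z":20,"ax":0,"ay":0,"az":0}
    - {"x":0,"y":0,"z":20,"ax":0,"ay":0,"az":0}
    - {"x":0,"y":0,"z":20,"ax":0,"ay":0,"az":0}
    - {"x":0,"y":0,"z":0,"ax":0,"ay":0,"az":0}

```text
clock: 9.52
position: [0.4241, -0.118, 0.2673]
tcp_rot: [[0.929, -0.37, 0.003], [-0.37, -0.929, -0.001], [0.003, -0.0, -1.0]]
force: [0.4, -0.6, -4.0]
grip_width: 0.0135
```

Emit:
servo_tool:
  rows:
    - {"x":15,"y":10,"z":0,"ax":0,"ay":0,"az":3}
    - {"x":25,"y":18,"z":0,"ax":0,"ay":0,"az":4}
    - {"x":25,"y":18,"z":0,"ax":0,"ay":0,"az":4}
    - {"x":25,"y":18,"z":0,"ax":0,"ay":0,"az":4}
    - {"x":25,"y":18,"z":0,"ax":0,"ay":0,"az":4}
    - {"x":25,"y":18,"z":0,"ax":0,"ay":0,"az":4}
    - {"x":18,"y":12,"z":0,"ax":0,"ay":0,"az":3}
    - {"x":8,"y":5,"z":0,"ax":0,"ay":0,"az":1}

```text
clock: 10.52
position: [0.5899, 0.0011, 0.2641]
tcp_rot: [[0.995, 0.095, -0.002], [0.095, -0.995, 0.002], [-0.002, -0.002, -1.0]]
force: [-0.9, -0.6, -3.0]
grip_width: 0.0139
```

Emit:
servo_tool:
  rows:
    - {"x":0,"y":0,"z":0,"ax":0,"ay":0,"az":0}
    - {"x":0,"y":0,"z":0,"ax":0,"ay":0,"az":0}
    - {"x":0,"y":0,"z":0,"ax":0,"ay":0,"az":0}
    - {"x":0,"y":0,"z":0,"ax":0,"ay":0,"az":0}

```text
clock: 11.02
position: [0.5891, -0.0013, 0.2658]
tcp_rot: [[0.996, 0.091, 0.0], [0.091, -0.996, -0.0], [0.0, 0.0, -1.0]]
force: [-0.7, -0.7, -2.3]
grip_width: 0.014
```

```bash
python3 - <<'E'
from h import *
b=manip.camera("scene");a=manip.camera("top")
B=cv2.resize(b[100:250,180:380],(600,450),interpolation=cv2.INTER_CUBIC);cv2.imwrite("pics/s4.png",B)
o=manip.get_obs();p=o["position"];print(p,o["force"])
q=lambda P:np.round((proj("scene",P)-[180,100])*3)
c=np.array(p)+[0,0,.0105]
d=np.array([.996,.087,0])
for dz in(.017,-.017,-.073): print(dz,q(c+[0,0,dz]),q(c+d*.034+[0,0,dz]),q(c-d*.034+[0,0,dz]))
print("stub",q([.584,.076,.245]),"barend",q([.584,.07,.221]))
E
```

```text
[ 0.58917669 -0.0010717   0.26572185] [ 0.12116904  0.38316769 -2.03519412]
0.017 [206. 223.] [229. 257.] [185. 190.]
-0.017 [206. 260.] [228. 295.] [185. 228.]
-0.073 [206. 318.] [227. 353.] [186. 285.]
stub [311. 244.] barend [301. 270.]
```

View pics/s4.png

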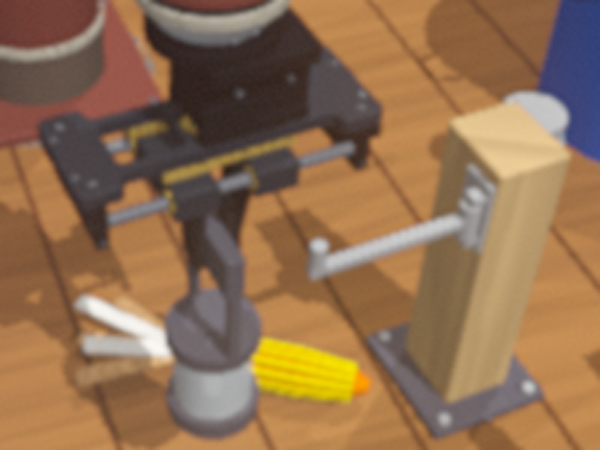

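The lantern hangs upright in the grip. The stub at (318,243) is level with the window and in line with it. Sliding in.

Emit:
servo_tool:
  rows:
    - {"x":-1,"y":10,"z":0,"ax":0,"ay":0,"az":0}
    - {"x":-1,"y":16,"z":0,"ax":0,"ay":0,"az":0}
    - {"x":-2,"y":18,"z":0,"ax":0,"ay":0,"az":0}
    - {"x":-1,"y":18,"z":0,"ax":0,"ay":0,"az":0}
    - {"x":-2,"y":18,"z":0,"ax":0,"ay":0,"az":0}
    - {"x":-1,"y":18,"z":0,"ax":0,"ay":0,"az":0}
    - {"x":0,"y":0,"z":0,"ax":0,"ay":0,"az":0}

```text
clock: 12.0
position: [0.581, 0.0994, 0.2656]
tcp_rot: [[0.996, 0.095, -0.0], [0.095, -0.996, 0.001], [0.0, -0.001, -1.0]]
force: [-0.0, -0.5, -2.8]
grip_width: 0.0135
```

Emit:
servo_tool:
  rows:
    - {"x":-1,"y":18,"z":0,"ax":0,"ay":0,"az":0}
    - {"x":-1,"y":16,"z":0,"ax":0,"ay":0,"az":0}
    - {"x":0,"y":0,"z":0,"ax":0,"ay":0,"az":0}
    - {"x":0,"y":0,"z":0,"ax":0,"ay":0,"az":0}

```text
clock: 12.5
position: [0.5794, 0.1307, 0.2655]
tcp_rot: [[0.996, 0.091, -0.0], [0.091, -0.996, -0.0], [-0.0, 0.0, -1.0]]
force: [0.1, 0.4, -2.0]
grip_width: 0.0138
```

```bash
python3 - <<'E'
from h import *
b=manip.camera("scene")
B=cv2.resize(b[100:250,180:380],(600,450),interpolation=cv2.INTER_CUBIC);cv2.imwrite("pics/s5.png",B)
o=manip.get_obs();print(o["position"],o["force"])
E
```

```text
[0.57945181 0.13045545 0.26547063] [ 0.00903565 -0.81475613 -2.39429634]
```

View pics/s5.png

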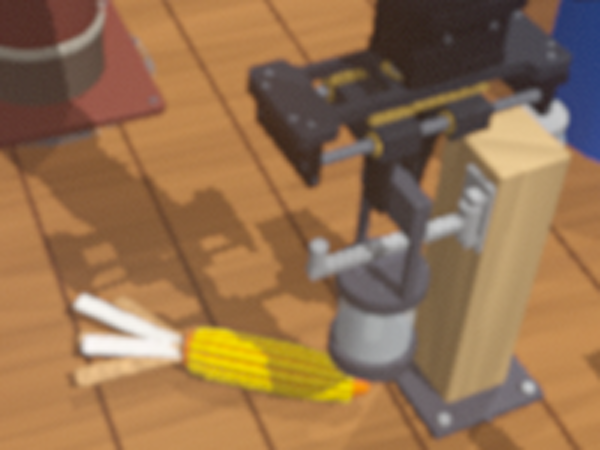

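The bar passes through the window between the struts (390,240). Lowering now.

Emit:
servo_tool:
  rows:
    - {"x":0,"y":0,"z":-8,"ax":0,"ay":0,"az":0}
    - {"x":0,"y":0,"z":-8,"ax":0,"ay":0,"az":0}
    - {"x":0,"y":0,"z":-6,"ax":0,"ay":0,"az":0}
    - {"x":0,"y":0,"z":-5,"ax":0,"ay":0,"az":0}
    - {"x":0,"y":0,"z":-3,"ax":0,"ay":0,"az":0}
    - {"x":0,"y":0,"z":0,"ax":0,"ay":0,"az":0}
    - {"x":0,"y":0,"z":0,"ax":0,"ay":0,"az":0}

```text
clock: 13.42
position: [0.5794, 0.1312, 0.2358]
tcp_rot: [[0.996, 0.092, 0.0], [0.092, -0.996, 0.0], [0.0, -0.0, -1.0]]
force: [-0.2, 0.5, -1.9]
grip_width: 0.0135
```

Emit:
servo_tool:
  rows:
    - {"x":0,"y":0,"z":-2,"ax":0,"ay":0,"az":0}
    - {"x":0,"y":0,"z":-1,"ax":0,"ay":0,"az":0}
    - {"x":0,"y":0,"z":0,"ax":0,"ay":0,"az":0}
    - {"x":0,"y":0,"z":0,"ax":0,"ay":0,"az":0}

```text
clock: 13.92
position: [0.5793, 0.1312, 0.2326]
tcp_rot: [[0.996, 0.092, -0.0], [0.092, -0.996, 0.0], [-0.0, -0.0, -1.0]]
force: [0.9, 0.5, -2.7]
grip_width: 0.0135
```

Emit:
servo_tool:
  rows:
    - {"x":0,"y":0,"z":-1,"ax":0,"ay":0,"az":0}
    - {"x":0,"y":0,"z":-1,"ax":0,"ay":0,"az":0}
    - {"x":0,"y":0,"z":0,"ax":0,"ay":0,"az":0}
    - {"x":0,"y":0,"z":0,"ax":0,"ay":0,"az":0}

```text
clock: 14.42
position: [0.5798, 0.1312, 0.2315]
tcp_rot: [[0.996, 0.091, 0.002], [0.091, -0.996, 0.0], [0.002, -0.0, -1.0]]
force: [-0.5, -0.9, 6.0]
grip_width: 0.0138
```

Emit:
servo_tool:
  rows:
    - {"x":0,"y":0,"z":0,"ax":0,"ay":0,"az":0}
    - {"x":0,"y":0,"z":0,"ax":0,"ay":0,"az":0}
    - {"x":0,"y":0,"z":0,"ax":0,"ay":0,"az":0}
    - {"x":0,"y":0,"z":0,"ax":0,"ay":0,"az":0}
    - {"x":0,"y":0,"z":0,"ax":0,"ay":0,"az":0}
    - {"x":0,"y":0,"z":0,"ax":0,"ay":0,"az":0}
  hand: 0.5

```text
clock: 15.18
position: [0.5793, 0.1312, 0.2306]
tcp_rot: [[0.996, 0.092, 0.0], [0.092, -0.996, 0.0], [0.0, -0.0, -1.0]]
force: [-0.4, 0.7, 0.7]
grip_width: 0.043
```

Emit:
servo_tool:
  rows:
    - {"x":0,"y":0,"z":5,"ax":0,"ay":0,"az":0}
    - {"x":0,"y":0,"z":10,"ax":0,"ay":0,"az":0}
    - {"x":0,"y":0,"z":15,"ax":0,"ay":0,"az":0}
    - {"x":0,"y":0,"z":20,"ax":0,"ay":0,"az":0}
    - {"x":0,"y":0,"z":25,"ax":0,"ay":0,"az":0}
    - {"x":0,"y":0,"z":25,"ax":0,"ay":0,"az":0}
    - {"x":0,"y":0,"z":20,"ax":0,"ay":0,"az":0}
    - {"x":0,"y":0,"z":0,"ax":0,"ay":0,"az":0}

```text
clock: 16.18
position: [0.5799, 0.1316, 0.3529]
tcp_rot: [[0.996, 0.092, 0.004], [0.092, -0.996, 0.001], [0.004, -0.001, -1.0]]
force: [-0.9, -0.2, -0.7]
grip_width: 0.0436
```

```bash
python3 - <<'E'
from h import *
b=manip.camera("scene");b2=manip.camera("scene")
B=cv2.resize(b2[100:340,90:370],(700,600),interpolation=cv2.INTER_CUBIC);cv2.imwrite("pics/s6.png",B)
o=manip.get_obs();print(o["position"],o["force"],o["grip_width"])
print("diff lantern region",cv2.absdiff(b,b2)[160:230,280:330].mean())
print("squat diff vs start",cv2.absdiff(cv2.imread("pics/scene0.png"),b2)[270:325,115:163].mean())
E
```

```text
[0.57926    0.13119291 0.35041265] [-0.19358002  0.3128297  -0.91387596] 0.04352541325823867
diff lantern region 0.8701904761904762
squat diff vs start 5.77739898989899
```

View pics/s6.png

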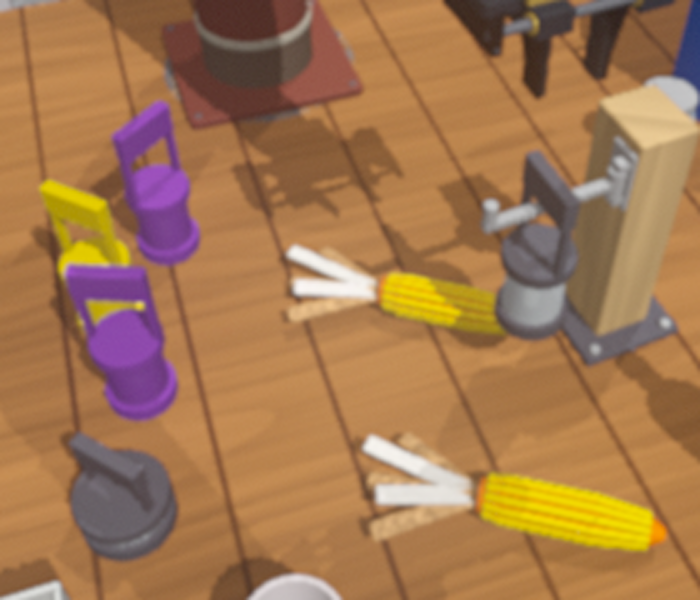

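The lantern hangs upright on the bar at (550,200), the hook is square and the gripper is clear. I'll let it settle, check for motion, then hand in.

Emit:
servo_tool:
  rows:
    - {"x":0,"y":0,"z":10,"ax":0,"ay":0,"az":0}
    - {"x":0,"y":0,"z":0,"ax":0,"ay":0,"az":0}
    - {"x":0,"y":0,"z":0,"ax":0,"ay":0,"az":0}
    - {"x":0,"y":0,"z":0,"ax":0,"ay":0,"az":0}
    - {"x":0,"y":0,"z":0,"ax":0,"ay":0,"az":0}
    - {"x":0,"y":0,"z":0,"ax":0,"ay":0,"az":0}
    - {"x":0,"y":0,"z":0,"ax":0,"ay":0,"az":0}
    - {"x":0,"y":0,"z":0,"ax":0,"ay":0,"az":0}

```text
clock: 17.27
position: [0.5793, 0.1311, 0.3606]
tcp_rot: [[0.996, 0.092, 0.0], [0.092, -0.996, 0.0], [0.0, -0.0, -1.0]]
force: [-0.1, -0.2, 0.3]
grip_width: 0.0434
```

```bash
python3 - <<'E'
from h import *
f=[cv2.cvtColor(manip.camera("scene"),6) for _ in range(8)]
print("motion",[round(cv2.absdiff(f[0],x)[160:230,280:330].mean(),2) for x in f[1:]],"bg",round(cv2.absdiff(f[0],f[7])[270:325,115:163].mean(),2))
s=cv2.cvtColor(cv2.imread("pics/scene0.png"),6)
m=cv2.minMaxLoc(cv2.matchTemplate(f[7][260:335,105:173],s[275:320,118:160],5));print("squat shift px",m[3][0]-13,m[3][1]-15,m[1])
manip.sign_off()
E
```

```text
motion [np.float64(0.91), np.float64(0.91), np.float64(0.82), np.float64(0.86), np.float64(1.03), np.float64(1.1), np.float64(0.89)] bg 0.79
squat shift px 0 0 0.951653778553009
the job is handed in; nothing more can be done
```

I swung the hook out with the shut fingers, hung the taller dark lantern on it by its handle, let go, and handed the job in at about 17.7 s. No verdict is reported, so what follows is from my own measurements.

- **Hook:** it measures about 1.56 rad from the pictures, with roughly 0.04 rad uncertainty, since I did not push it against its stop.
- **Tall lantern:** it hangs upright on the bar, about 53 mm from the tip towards the hinge. The grip block is about 20 mm above the tip point, judging by the TCP height at contact. Motion between the last frames was at noise level (0.8–1.1, against 0.8 in a still area), so it was at rest.
- **Squat lantern:** it shifted 0 pixels from the start.
- **Gripper:** its fingertips were about 100 mm above the top of the lantern's handle, with no contact force.

No check failed. The two cameras' sight lines missed each other by up to 7 mm on the hook's hinge and tip, which was well inside the clearances. A raw image comparison at the squat lantern differed from the start (5.8), which I put down to changed shadows. The 0-pixel match supports that.

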